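# Load the two label-roll stands of the book-labelling table

## Task

Get the two label-roll stands ready for the next batch of books: put each roll of labels on the upright post that suits its core (the small core on the slim post, the large core on the thick post), right down on the base, and then slip the matching keeper collar over that post, flange down, so that it sits flat on top of its roll. Let go of everything, and leave the stapler lying where it is.

Things in the scene. Friction and masses are not known exactly. Their poses are not given: they have to be found in the camera images.
- slim_stand: Desk stand for a label roll, fixed to the table: dark round steel base plate 86 mm in diameter and 8 mm thick with one upright bright steel post in its middle, 15 mm in diameter, straight up to 54 mm above the table and then tapering to a 7 mm wide tip at 73 mm. Origin: centre of the base's underside, on the post's axis, at table height; z up along the post.
- thick_stand: Desk stand like the other, fixed to the table, same base plate (86 mm in diameter, 8 mm thick), but with a thick post 32 mm in diameter, straight up to 47 mm above the table and then tapering to a 12 mm wide tip at 66 mm. Origin: centre of the base's underside, on the post's axis, at table height; z up along the post.
- small_core_roll: Loose roll of white paper labels lying flat (axis upright), 64 mm outer diameter, 38 mm high, with a narrow round through-hole of 25 mm (brown card core). About 0.14 kg. Goes on the slim post; too narrow for the thick one. Origin: centre of the underside; z up along its axis. Any yaw is alike.
- large_core_roll: Loose roll of white paper labels lying flat (axis upright), 64 mm outer diameter, 30 mm high, with a wide round through-hole of 42 mm (brown card core). About 0.14 kg. Belongs on the thick post. Origin: centre of the underside; z up along its axis. Any yaw is alike.
- small_keeper: Loose grey plastic keeper collar, lying flange down: flange 48 mm in diameter and 5 mm thick, on it a ribbed hub 38 mm in diameter and 21 mm high (26 mm in all), through-hole 25 mm. About 0.06 kg. Take it by the hub. It goes over the slim post, on top of the small-core roll. Origin: centre of the flange's underside; z up along its axis, from flange to hub. Any yaw is alike.
- large_keeper: Loose grey plastic keeper collar, lying flange down: flange 62 mm in diameter and 5 mm thick, on it a ribbed hub 54 mm in diameter and 21 mm high (26 mm in all), through-hole 42 mm. About 0.06 kg. Take it by the hub. It goes over the thick post, on top of the large-core roll. Origin: centre of the flange's underside; z up along its axis, from flange to hub. Any yaw is alike.
- stapler: Loose desk stapler, black with a red arm, 150 mm long (its y axis), 36 mm wide (its x axis), 52 mm high, lying in the middle among the other things. Not part of the job: leave it. Origin: centre of its underside; z up.
Not all that is in view belongs to the job. What is shaped like the small_keeper but purple is not meant.

How it is judged:
By the outcome, as a careful person would: the job done as asked, in the order asked, and still so for the second after the job is handed in, with the robot touching nothing.
It also fails if it takes over 96 s, if anything falls off the work surface, if the arm or the gripper's body presses on something with over 40 N, if the wrist force passes 120 N, or if a joint passes its speed limit or range.

## Robot

A 6-joint arm with a two-finger parallel gripper is mounted at the origin on a cart in front of the work surface, level with it; the furniture and walls round the work are solid. World frame = base frame: x ahead of the robot, y to its left, z up, the work surface at z = 0. Lengths are in m, angles in degrees, forces in N, time in s.
With the tool pointing down it reaches from about 0.35 to 0.875 m from the base axis. Payload 15.5 kg.
Tool frame: the origin (TCP) lies on the mounting face of the last link; the fingertips stand 173 mm ahead of it and the grasp point (between the pads) lies 155 mm ahead of it (robot.grip_depth is the distance from the TCP to the grasp point, in m); z points along the fingers, y is the line along which they close (so a half turn about z gives the same grasp; the last joint's range is limited). The gripper opens to 85 mm and grips with 20 to 120 N. Pads are 22 mm wide; open, the fingers measure 114 mm over their backs; the gripper's body (76 mm by 85 mm) begins 54 mm behind the grasp point. The pads swing forward as they close: fully open they stand 13 mm farther back than shut.
Start: joints at [63.283, 28.281, 77.091, -0, 74.628, -5.472], TCP at [0.226, 0.583, 0.405] pointing down, gripper open.
Joint ranges: [-166.48, 166.48], [-47.26, 123.95], [12.59, 153.08], [-70.14, 250.14], [6.76, 159.57], [-176.63, 176.63]. Speed limits (degrees/s): [108.29, 108.29, 147.25, 172.46, 172.46, 172.46].

## Interface

Orientations are given as a 3x3 rotation matrix whose columns are the frame's x, y, z axes.
In Python, from station import robot gives the robot as it stands.
- The arm moves only by the tool step_arm, never from a script. Its argument "rows" is one flat list of numbers, 6 for each row, row after row: the shift along the world's x, y, z in parts of the range, where 1.0 means 500 mm, then the turn, a rotation vector about the world's x, y, z in fractions of the full range, 1 being 90 degrees. A call has exactly 5 rows; each row is the pose to reach, as a shift and turn from the pose commanded when the call began; what a row does not reach only later rows make up. A row lasts 1/8 s, in which the tool goes at most 62.5 mm and 10.7 degrees, less where a joint would pass 70% of its speed; a pose out of reach is approached as far as the arm can. A shift or turn number past 1, either way, is cut back to 1. A call with a gripper value outside its range is refused whole. "claw" is the finger opening in mm, from 0 to 85.4, set as the call begins (left out, the last holds). The fingers move at their own pace and stop on an object; "grip_force" is the grip in N (left out, the last holds). Time passes only in rows, so rows that repeat a pose let the fingers close, or fill a call up. It gives the time, the measured TCP pose, the force, the opening and the grip force at its end, in the units of the state.
- robot.read_state(): the state, without advancing time (a new reading comes with each control period).
- robot.read_camera(name): name is "scene" or "top"; returns the picture (400x640x3 uint8, red, green, blue); there is no depth.
- robot.camera_info(name): a dict with "fovy" (degrees; the focal length in pixels is half the picture's height over the tangent of half this angle, whatever the lens; pixels are square), "cx", "cy" (the principal point, pixels), "dist_coeffs" ([k1, k2, p1, p2, k3] as OpenCV has them; the pictures are not rectified), "T" (4x4, takes a point from camera to world coordinates). Camera axes: x right, y up, looking along -z (the intrinsics and any distortion apply to the point x, -y, -z); pixel columns grow to the right and rows downward; lengths in m; the calibration is good to about 2 mm. A picture is of the moment at which its call begins. camera_info takes no time and is no camera call.
- robot.finish_job(): hands the job in; it is judged then, once.
The state is a dict: "clock": time; "joints": joint angles; "qvel": joint speeds; "tau": joint torques, N m; "eef_pos": TCP position; "ee_rot": TCP orientation; "contact_force": force on the tool from outside, world axes, zero at the start; "wrist_torque": the same for the moment, N m; "gripper_width": finger opening in m; "finger_force": force on a finger pad.
Only numpy, scipy, OpenCV 4.12 (cv2) and the standard library are available. Lean on these libraries where they do the work, as an engineer would, in place of code of your own. Each camera call takes 0.05 s, during which the arm holds its last target. There are 200 camera calls.

## Working session

There is one attempt and no reset: what is moved stays moved. The work goes in short steps, Python scripts to look and compute and a tool call to move; the robot and the scene stay as the last step left them, time stands still between calls to the robot, and variables do not carry over. Pictures are saved under pics/ and viewed, at most 14 in all, crops included, and the job is handed in when it is done.

Besides the shell and the picture viewer there is one more tool, called after ">>>" in YAML: its name, and indented under it one key for each argument. step_arm: Moves the arm, as the interface text tells. Its arguments: {"type":"object","properties":{"rows":{"type":"array","items":{"type":"number"}},"claw":{"type":"number"},"grip_force":{"type":"number"}},"required":["rows"]}

```bash
ls; mkdir -p pics
python3 - <<'E'
from station import robot
import cv2,numpy as np
for n in("scene","top"):
    i=robot.camera_info(n);print(n,i)
    cv2.imwrite(f"pics/{n}0.png",robot.read_camera(n)[:,:,::-1])
s=robot.read_state();print(s)
E
```

```text
pics
scene {'fovy': 54.00561102264825, 'cx': 322.4312235547811, 'cy': 198.37463583639342, 'dist_coeffs': array([0.00105339, 0.        , 0.        , 0.        , 0.        ]), 'T': array([[ 0.78496195,  0.42282425, -0.45282932,  0.10404318],
       [-0.61924992,  0.51294687, -0.59448722, -0.18596384],
       [-0.01908623,  0.74706437,  0.66447765,  0.61089856],
       [ 0.        ,  0.        ,  0.        ,  1.        ]])}
top {'fovy': 52.65167761881466, 'cx': 315.03535108119587, 'cy': 197.4688259261739, 'dist_coeffs': array([-0.0609725,  0.       ,  0.       ,  0.       ,  0.       ]), 'T': array([[-0.01615178,  0.99178541, -0.12688904,  0.40451384],
       [-0.99920548, -0.01138611,  0.03819372,  0.34595755],
       [ 0.0364352 ,  0.12740512,  0.99118132,  0.88063599],
       [ 0.        ,  0.        ,  0.        ,  1.        ]])}
{'clock': 0.1, 'joints': array([ 6.32833697e+01,  2.83101237e+01,  7.71227072e+01, -1.56174190e-04,
        7.46281606e+01, -5.47087916e+00]), 'qvel': array([-0.07623393, -0.10076575, -0.07700346, -0.02179901, -0.02572854,
        0.02948736]), 'tau': array([ 4.07930556e-04, -8.83594966e+01, -3.84565508e+01, -1.52767007e-04,
        5.47922740e-03, -4.05699939e-05]), 'eef_pos': array([0.22641074, 0.58241007, 0.40417798]), 'ee_rot': array([[-9.32034983e-01,  3.62367996e-01, -4.76229336e-04],
       [ 3.62368295e-01,  9.32034502e-01, -9.52038377e-04],
       [ 9.88739340e-05, -1.05990348e-03, -9.99999433e-01]]), 'contact_force': array([-0.34848354, -0.13790968,  0.46093671]), 'wrist_torque': array([-3.34021949e-02,  2.42265205e-02, -1.08070037e-05]), 'finger_force': 0.0, 'gripper_width': 0.08558094100052564}
```

View pics/scene0.png

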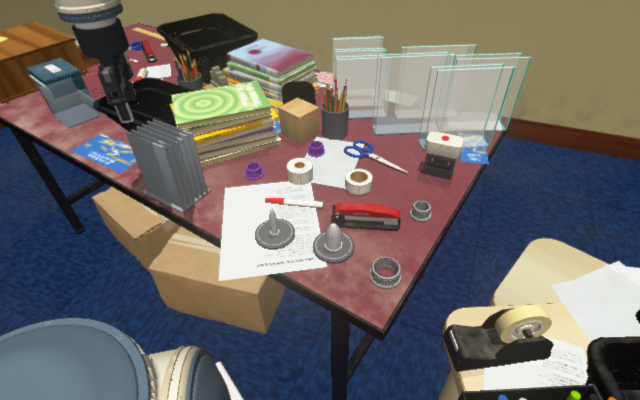

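View pics/top0.png

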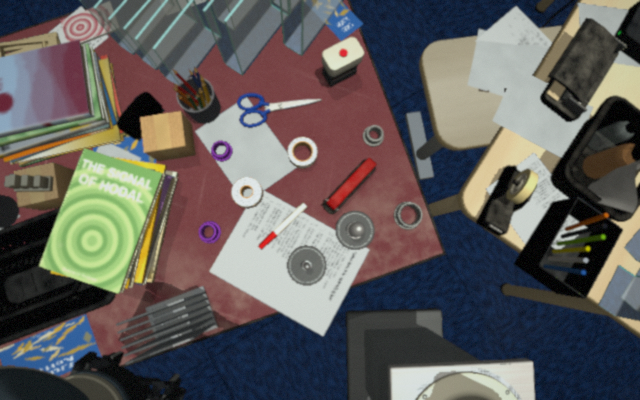

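The scene view shows slim_stand (275,232), thick_stand (333,245), small roll (300,171), large roll (358,181), small keeper, grey (421,210) and large keeper (385,272). In the top view they are at (306,266), (354,230), (246,192), (303,151), (373,135) and (409,215). Two purple collars, scene (254,171) and (316,148), are decoys, so the grey one is the small keeper. I'll confirm with enlarged crops.

Run:
```python
import cv2
for n,(x,y,w,h),k in(("scene",(240,140,200,150),4),("top",(220,115,220,165),3.6)):
    a=cv2.imread(f"pics/{n}0.png")[y:y+h,x:x+w]
    cv2.imwrite(f"pics/{n}0c.png",cv2.resize(a,None,fx=k,fy=k,interpolation=cv2.INTER_CUBIC))
```

```text
(no output)
```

View pics/scene0c.png

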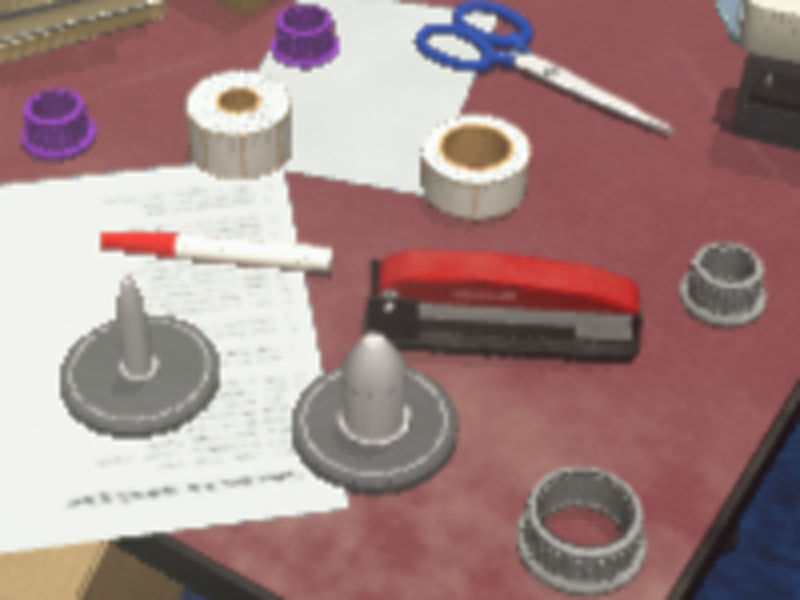

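View pics/top0c.png

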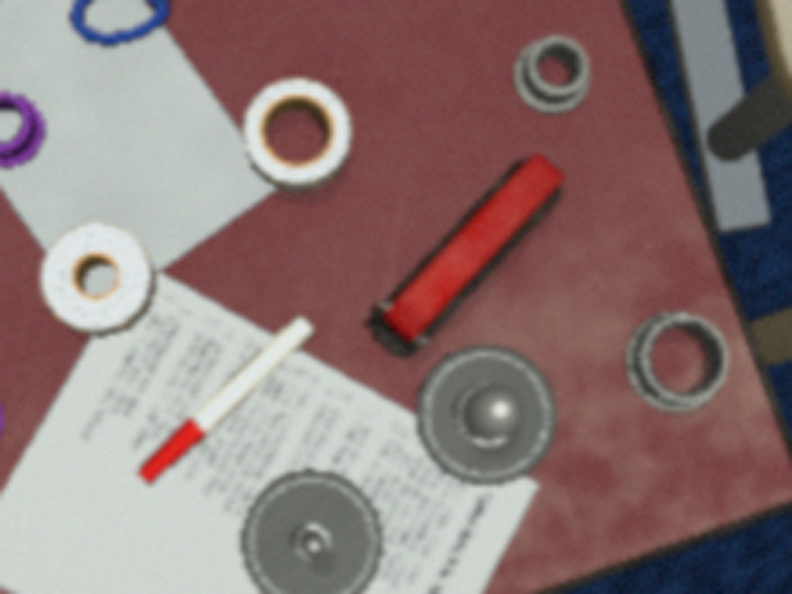

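The scene crop shows the slim post at (138,370), thick post at (375,425), narrow-hole roll at (240,125), wide-hole roll at (475,165), small grey keeper at (723,285) and large one at (582,530). The top crop agrees. Next I'll fit the known outlines to both views, with height left free.

```bash
cat > fit.py <<'E'
import numpy as np, cv2
from station import robot
from scipy.optimize import differential_evolution
from scipy.ndimage import map_coordinates
C={}
for n in("scene","top"):
    i=robot.camera_info(n); f=200/np.tan(np.radians(i["fovy"]/2)); W=np.linalg.inv(i["T"])
    F=np.diag([1,-1,-1,1.])@W
    C[n]=(np.array([[f,0,i["cx"]],[0,f,i["cy"]],[0,0,1]]),i["dist_coeffs"],F)
def proj(n,P):
    K,d,F=C[n]
    return cv2.projectPoints(np.asarray(P,float).reshape(-1,1,3),cv2.Rodrigues(F[:3,:3])[0],F[:3,3],K,d)[0][:,0]
def back(n,uv,z):
    K,d,F=C[n]; T=np.linalg.inv(F)
    p=cv2.undistortPoints(np.array([[uv]],float),K,d)[0,0]; v=T[:3,:3]@[p[0],p[1],1]
    return (T[:3,3]+v*(z-T[2,3])/v[2])[:2]
th=np.linspace(0,2*np.pi,90,endpoint=False)
ring=lambda r,z:np.c_[r*np.cos(th),r*np.sin(th),0*th+z]/1000
# each outline = list of rings whose hull is drawn; (weight)
def roll(h,b): return [[ring(32,h)],[ring(b,h)],[ring(32,0),ring(32,h)]]
def keep(fl,hub,b): return [[ring(b,26)],[ring(hub,26)],[ring(fl,0),ring(fl,5),ring(hub,26)]]
def stand(r,s,t,tr): return [[ring(43,0),ring(43,8)],[ring(r,9),ring(r,s),ring(tr,t)]]
M=dict(slim_stand=stand(7.5,54,73,3.5),thick_stand=stand(16,47,66,6),small_roll=roll(38,12.5),large_roll=roll(30,21),
 small_keeper=keep(24,19,12.5),large_keeper=keep(31,27,21))
def grads(img):
    a=cv2.GaussianBlur(img.astype(np.float32),(0,0),0.8)
    return [(cv2.Sobel(a[...,c],-1,1,0),cv2.Sobel(a[...,c],-1,0,1)) for c in range(3)]
def score(p,model,G,views):
    tot=0
    for n in views:
        for o in model:
            q=cv2.convexHull(np.vstack([proj(n,r+p) for r in o]).astype(np.float32))[:,0]
            e=np.roll(q,-1,0)-q; L=np.linalg.norm(e,axis=1)+1e-9
            s=np.r_[0,np.cumsum(L)]; Q=np.vstack([q,q[:1]])
            t=np.linspace(0,s[-1],100,endpoint=False); k=np.searchsorted(s,t,'right')-1
            pt=np.c_[np.interp(t,s,Q[:,0]),np.interp(t,s,Q[:,1])]; nn=np.c_[e[k,1],-e[k,0]]/L[k][:,None]
            g=sum(np.abs(map_coordinates(gx,pt[:,::-1].T,order=1)*nn[:,0]+map_coordinates(gy,pt[:,::-1].T,order=1)*nn[:,1]) for gx,gy in G[n])
            tot-=np.mean(np.minimum(g,250))
    return tot
def fit(name,p0,G,views=("scene","top"),free=True,rad=.02,zr=.02):
    p0=np.array(p0,float)
    b=[(p0[0]-rad,p0[0]+rad),(p0[1]-rad,p0[1]+rad)]
    if free:
        b.append((p0[2]-zr,p0[2]+zr)); fn=lambda v:score(v,M[name],G,views)
    else: fn=lambda v:score(np.r_[v,p0[2]],M[name],G,views)
    r=differential_evolution(fn,b,popsize=10,maxiter=40,seed=1,tol=1e-4)
    return r.x*1000,r.fun
E
cat > m.py <<'E'
from fit import *
G={n:grads(cv2.imread(f"pics/{n}0.png")) for n in C}
px=dict(slim_stand=(306,266),thick_stand=(354,230),small_roll=(246,192),large_roll=(303,151),small_keeper=(373,135),large_keeper=(409,215))
for k,u in px.items():
    p=np.r_[back("top",u,.02),0]
    a,f=fit(k,p,G); t,_=fit(k,p,G,("top",),False); s,_=fit(k,p,G,("scene",),False)
    print(k,a.round(1),round(f),"top",t.round(1),"scene",s.round(1))
E
python3 m.py
```

```text
slim_stand [370.  336.2  -4.8] -808 top [374.  331.4] scene [371.6 331.6]
thick_stand [442.2 229.8  -2.5] -752 top [440.5 227.9] scene [441.1 228.3]
small_roll [5.259e+02 4.582e+02 3.000e-01] -1418 top [526.1 457.9] scene [524.1 459.7]
large_roll [615.7 339.4   0.7] -1415 top [619.  338.3] scene [615.9 340.3]
small_keeper [6.555e+02 1.800e+02 6.000e-01] -1400 top [656.6 179. ] scene [655.6 180.8]
large_keeper [475.  110.2   1.5] -1250 top [475.6 109.3] scene [475.5 111.4]
```

Run:
```python
from fit import *
G={n:grads(cv2.imread(f"pics/{n}0.png")) for n in C}
px=dict(slim_stand=(372,331),thick_stand=(441,228),small_roll=(525,459),large_roll=(617,339),small_keeper=(656,180),large_keeper=(475,110))
for k,u in px.items():
    a,f=fit(k,[u[0]/1e3,u[1]/1e3,0],G,free=False,rad=.008); print(k,a.round(1),round(f))
a,f=fit("slim_stand",[.372,.331,0],G,rad=.008,zr=.004); print("slim z",a,f)
# triangulate post tips, both crops
for nm,s,t in(("slim",(127/4+240,278/4+140),(313/3.6+220,541/3.6+115)),("thick",(374/4+240,337/4+140),(492/3.6+220,410/3.6+115))):
    A=[];
    for n,u in(("scene",s),("top",t)):
        for z in(0,.1):A.append(np.r_[back(n,u,z),z])
    A=np.array(A);d1=A[1]-A[0];d2=A[3]-A[2]
    q=np.linalg.lstsq(np.c_[d1,-d2],A[2]-A[0],rcond=None)[0];p1=A[0]+q[0]*d1;p2=A[2]+q[1]*d2
    print(nm,(p1*1e3).round(),(p2*1e3).round())
for u in((330,207),(374,162),(324,203),(337,212)):print(back("top",u,.03))
```

```text
slim_stand [371.8 330.6] -808
thick_stand [440.8 228. ] -751
small_roll [525.9 458.4] -1418
large_roll [616.  339.6] -1414
small_keeper [655.9 180.2] -1396
large_keeper [475.3 110.2] -1232
slim z [371.61017437 330.27014178   1.47376113] -819.68665
slim [371. 334.  73.] [373. 333.  73.]
thick [446. 230.  64.] [444. 231.  64.]
[0.49267769 0.28176631]
[0.58928537 0.18431147]
[0.50136412 0.29434289]
[0.48184765 0.26712822]
```

The heights check out: both views put the post tips at 73 mm and about 65 mm, and every loose item at z≈0. Now moving to above the small roll.

Careful with the scale: shifts go in shares of 500 mm and turns go in shares of 90 degrees. That gives: 275 mm / 500 = 0.55, 220 mm / 500 = 0.44, 0.545 rad / 1.5708 = 0.347.

>>> step_arm:
  rows: [0.11, -0.044, 0, 0, 0, 0.0637, 0.22, -0.088, 0, 0, 0, 0.1273, 0.33, -0.132, 0, 0, 0, 0.191, 0.44, -0.176, 0, 0, 0, 0.2546, 0.55, -0.22, 0, 0, 0, 0.347]
  claw: 85
  grip_force: 30

```text
clock: 0.72
eef_pos: [0.5031, 0.4715, 0.4044]
ee_rot: [[-0.984, -0.177, -0.0], [-0.177, 0.984, -0.0], [0.0, -0.0, -1.0]]
contact_force: [-0.2, 0.5, 0.1]
gripper_width: 0.0847
finger_force: 0.0
```

To row units: -100 mm / 500 = -0.2, -60 mm / 500 = -0.12.

>>> step_arm:
  rows: [0.05, -0.028, -0.04, 0, 0, 0, 0.05, -0.028, -0.12, 0, 0, 0, 0.05, -0.028, -0.2, 0, 0, 0, 0.05, -0.028, -0.2, 0, 0, 0, 0.05, -0.028, -0.2, 0, 0, 0]

```text
clock: 1.35
eef_pos: [0.5268, 0.4589, 0.3061]
ee_rot: [[-0.985, -0.173, 0.001], [-0.173, 0.985, 0.001], [-0.001, 0.001, -1.0]]
contact_force: [-0.3, 0.2, 0.3]
gripper_width: 0.0847
finger_force: 0.0
```

To row units: -125 mm / 500 = -0.25, -110 mm / 500 = -0.22.

>>> step_arm:
  rows: [0, 0, -0.08, 0, 0, 0, 0, 0, -0.16, 0, 0, 0, 0, 0, -0.22, 0, 0, 0, 0, 0, -0.25, 0, 0, 0, 0, 0, -0.25, 0, 0, 0]

```text
clock: 1.98
eef_pos: [0.5267, 0.4588, 0.1803]
ee_rot: [[-0.985, -0.173, 0.0], [-0.173, 0.985, 0.0], [-0.001, 0.0, -1.0]]
contact_force: [0.2, 0.0, 0.6]
gripper_width: 0.085
finger_force: 0.0
```

>>> step_arm:
  rows: [0, 0, 0, 0, 0, 0, 0, 0, 0, 0, 0, 0, 0, 0, 0, 0, 0, 0, 0, 0, 0, 0, 0, 0, 0, 0, 0, 0, 0, 0]
  claw: 50

```text
clock: 2.6
eef_pos: [0.527, 0.4589, 0.1818]
ee_rot: [[-0.985, -0.173, 0.002], [-0.173, 0.985, 0.002], [-0.003, 0.001, -1.0]]
contact_force: [-1.8, -0.4, 9.4]
gripper_width: 0.0639
finger_force: 31.2
```

>>> step_arm:
  rows: [0, 0, 0, 0, 0, 0, 0, 0, 0.04, 0, 0, 0, 0, 0, 0.12, 0, 0, 0, 0, 0, 0.2, 0, 0, 0, 0, 0, 0.24, 0, 0, 0]

```text
clock: 3.22
eef_pos: [0.5268, 0.4588, 0.3042]
ee_rot: [[-0.985, -0.173, 0.004], [-0.173, 0.985, 0.003], [-0.004, 0.002, -1.0]]
contact_force: [-0.5, -0.4, -1.7]
gripper_width: 0.064
finger_force: 33.8
```

To row units: -155 mm / 500 = -0.31, -127 mm / 500 = -0.254.

>>> step_arm:
  rows: [-0.08, -0.066, 0, 0, 0, 0, -0.16, -0.132, 0, 0, 0, 0, -0.24, -0.196, 0, 0, 0, 0, -0.31, -0.254, 0, 0, 0, 0, -0.31, -0.254, 0, 0, 0, 0]

```text
clock: 3.85
eef_pos: [0.3692, 0.3299, 0.3012]
ee_rot: [[-0.985, -0.173, -0.001], [-0.173, 0.985, -0.001], [0.001, -0.0, -1.0]]
contact_force: [1.2, -0.1, -0.5]
gripper_width: 0.0641
finger_force: 33.8
```

To row units: -30 mm / 500 = -0.06, -20 mm / 500 = -0.04.

>>> step_arm:
  rows: [0, 0, -0.02, 0, 0, 0, 0, 0, -0.04, 0, 0, 0, 0, 0, -0.06, 0, 0, 0, 0, 0, -0.06, 0, 0, 0, 0, 0, -0.06, 0, 0, 0]

```text
clock: 4.47
eef_pos: [0.3716, 0.3316, 0.2695]
ee_rot: [[-0.985, -0.173, -0.0], [-0.173, 0.985, -0.0], [0.0, -0.0, -1.0]]
contact_force: [-0.4, -0.6, -1.0]
gripper_width: 0.0636
finger_force: 33.8
```

```bash
cat > look.py <<'E'
import sys; from fit import *
# look.py tag name x y z(mm)
tag,name=sys.argv[1:3]; p=np.array(sys.argv[3:6],float)/1e3
I={}
for n in C:
    I[n]=robot.read_camera(n)[:,:,::-1].copy(); cv2.imwrite(f"pics/{n}_{tag}.png",I[n])
s=robot.read_state(); print(s["clock"],(s["eef_pos"]*1e3).round(1),s["contact_force"].round(1))
G={n:grads(I[n]) for n in C}
a,f=fit(name,p,G,rad=.012,zr=.012); print("both",a.round(1),round(f))
for n in C: print(n,fit(name,p,G,(n,),False,.012)[0].round(1))
o=[]
for n in C:
    u=proj(n,[p])[0].astype(int); x=np.clip(u[0]-33,0,574); y=np.clip(u[1]-40,0,330)
    o.append(cv2.resize(I[n][y:y+70,x:x+66],None,fx=6,fy=6,interpolation=cv2.INTER_CUBIC))
cv2.imwrite(f"pics/c_{tag}.png",np.hstack(o))
E
python3 look.py a small_roll 372 331 92
```

```text
4.575 [371.6 331.6 269.9] [ 0.1  0.5 -1.4]
both [374.4 339.7  80. ] -682
scene [367.9 327.1]
top [384. 343.]
```

View pics/c_a.png

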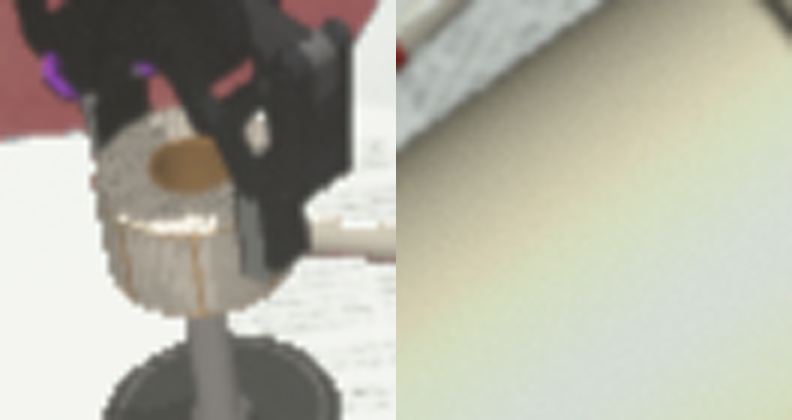

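The crop (left half, scene view) shows the roll in the gripper, centred on the post at about (200,290). The top camera is blocked by the arm. Lowering while watching the forces.

To row units: -45 mm / 500 = -0.09, -40 mm / 500 = -0.08.

>>> step_arm:
  rows: [0, 0, -0.02, 0, 0, 0, 0, 0, -0.04, 0, 0, 0, 0, 0, -0.06, 0, 0, 0, 0, 0, -0.08, 0, 0, 0, 0, 0, -0.09, 0, 0, 0]

```text
clock: 5.2
eef_pos: [0.3714, 0.3314, 0.2238]
ee_rot: [[-0.985, -0.173, -0.001], [-0.173, 0.985, -0.001], [0.001, -0.0, -1.0]]
contact_force: [0.8, -0.3, -1.4]
gripper_width: 0.0642
finger_force: 33.8
```

To row units: -32 mm / 500 = -0.064, -27 mm / 500 = -0.054.

>>> step_arm:
  rows: [0, 0, -0.02, 0, 0, 0, 0, 0, -0.04, 0, 0, 0, 0, 0, -0.054, 0, 0, 0, 0, 0, -0.064, 0, 0, 0, 0, 0, -0.064, 0, 0, 0]

```text
clock: 5.82
eef_pos: [0.3714, 0.3315, 0.1924]
ee_rot: [[-0.985, -0.173, -0.0], [-0.173, 0.985, -0.0], [0.0, -0.0, -1.0]]
contact_force: [-0.2, -1.0, -1.0]
gripper_width: 0.0638
finger_force: 33.8
```

To row units: -2.5 mm / 500 = -0.005, -2 mm / 500 = -0.004.

>>> step_arm:
  rows: [0, 0, -0.002, 0, 0, 0, 0, 0, -0.004, 0, 0, 0, 0, 0, -0.005, 0, 0, 0, 0, 0, -0.005, 0, 0, 0, 0, 0, -0.005, 0, 0, 0]

```text
clock: 6.45
eef_pos: [0.3715, 0.3316, 0.1902]
ee_rot: [[-0.985, -0.173, 0.0], [-0.173, 0.985, 0.0], [-0.0, 0.0, -1.0]]
contact_force: [0.3, -0.4, -1.7]
gripper_width: 0.0638
finger_force: 33.8
```

>>> step_arm:
  rows: [0, 0, 0, 0, 0, 0, 0, 0, 0, 0, 0, 0, 0, 0, 0, 0, 0, 0, 0, 0, 0, 0, 0, 0, 0, 0, 0, 0, 0, 0]
  claw: 80

```text
clock: 7.08
eef_pos: [0.3715, 0.3315, 0.1902]
ee_rot: [[-0.985, -0.173, 0.0], [-0.173, 0.985, 0.0], [-0.0, 0.0, -1.0]]
contact_force: [-0.2, -0.3, 0.7]
gripper_width: 0.0802
finger_force: 0.0
```

To row units: 160 mm / 500 = 0.32, 150 mm / 500 = 0.3.

>>> step_arm:
  rows: [0, 0, 0.04, 0, 0, 0, 0, 0, 0.12, 0, 0, 0, 0, 0, 0.22, 0, 0, 0, 0, 0, 0.3, 0, 0, 0, 0, 0, 0.32, 0, 0, 0]

```text
clock: 7.7
eef_pos: [0.3717, 0.3318, 0.3525]
ee_rot: [[-0.985, -0.173, 0.003], [-0.173, 0.985, 0.002], [-0.004, 0.002, -1.0]]
contact_force: [-0.0, -0.2, -0.6]
gripper_width: 0.0797
finger_force: 0.0
```

To row units: 245 mm / 500 = 0.49, 200 mm / 500 = 0.4.

>>> step_arm:
  rows: [0.1, 0.004, 0, 0, 0, 0, 0.2, 0.006, 0, 0, 0, 0, 0.3, 0.01, 0, 0, 0, 0, 0.4, 0.012, 0, 0, 0, 0, 0.49, 0.016, 0, 0, 0, 0]
  claw: 85

```text
clock: 8.32
eef_pos: [0.6181, 0.3392, 0.3489]
ee_rot: [[-0.985, -0.173, -0.001], [-0.173, 0.985, -0.001], [0.001, -0.0, -1.0]]
contact_force: [0.1, 0.7, -0.1]
gripper_width: 0.0853
finger_force: 0.0
```

To row units: -90 mm / 500 = -0.18, -60 mm / 500 = -0.12.

>>> step_arm:
  rows: [0, 0, -0.06, 0, 0, 0, 0, 0, -0.12, 0, 0, 0, 0, 0, -0.18, 0, 0, 0, 0, 0, -0.18, 0, 0, 0, 0, 0, -0.18, 0, 0, 0]

```text
clock: 8.95
eef_pos: [0.6167, 0.3397, 0.2608]
ee_rot: [[-0.985, -0.173, 0.0], [-0.173, 0.985, 0.0], [-0.0, 0.0, -1.0]]
contact_force: [-0.1, -0.4, -0.0]
gripper_width: 0.0847
finger_force: 0.0
```

```bash
python3 look.py b small_roll 372 331 8
```

```text
9.05 [616.8 339.7 261.5] [-0.   0.7 -0.2]
both [371.7 331.8   9.2] -1428
scene [371.7 333. ]
top [371.4 331.8]
```

View pics/c_b.png

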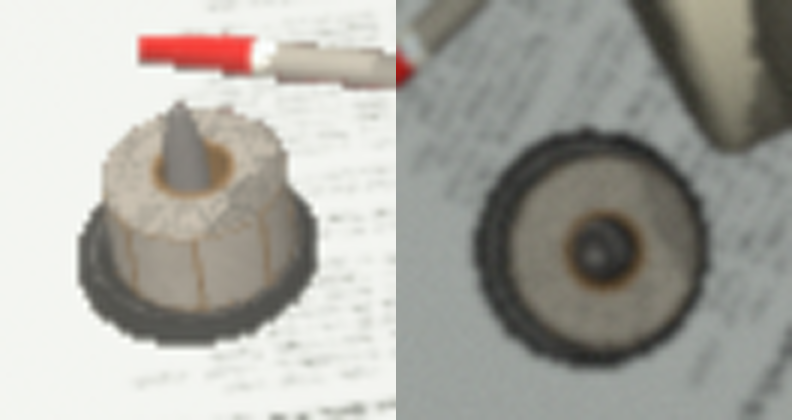

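The small roll sits on the slim base: the hole is round the post at crop (195,165) and (603,250), with z≈9 mm. Next, the large roll.

To row units: -84 mm / 500 = -0.168, -60 mm / 500 = -0.12.

>>> step_arm:
  rows: [0, 0, -0.06, 0, 0, 0, 0, 0, -0.12, 0, 0, 0, 0, 0, -0.168, 0, 0, 0, 0, 0, -0.168, 0, 0, 0, 0, 0, -0.168, 0, 0, 0]

```text
clock: 9.68
eef_pos: [0.617, 0.3398, 0.1778]
ee_rot: [[-0.985, -0.173, 0.002], [-0.173, 0.985, 0.001], [-0.002, 0.0, -1.0]]
contact_force: [-0.3, 0.4, 0.4]
gripper_width: 0.0847
finger_force: 0.0
```

>>> step_arm:
  rows: [0, 0, 0, 0, 0, 0, 0, 0, 0, 0, 0, 0, 0, 0, 0, 0, 0, 0, 0, 0, 0, 0, 0, 0, 0, 0, 0, 0, 0, 0]
  claw: 50

```text
clock: 10.3
eef_pos: [0.6169, 0.3398, 0.178]
ee_rot: [[-0.985, -0.173, 0.002], [-0.173, 0.985, 0.001], [-0.002, 0.001, -1.0]]
contact_force: [-1.3, -0.1, 11.9]
gripper_width: 0.0638
finger_force: 30.5
```

To row units: 120 mm / 500 = 0.24, 100 mm / 500 = 0.2.

>>> step_arm:
  rows: [0, 0, 0, 0, 0, 0, 0, 0, 0.04, 0, 0, 0, 0, 0, 0.12, 0, 0, 0, 0, 0, 0.2, 0, 0, 0, 0, 0, 0.24, 0, 0, 0]

```text
clock: 10.92
eef_pos: [0.6168, 0.3397, 0.2998]
ee_rot: [[-0.985, -0.173, 0.004], [-0.173, 0.985, 0.002], [-0.004, 0.001, -1.0]]
contact_force: [0.5, 1.3, -2.4]
gripper_width: 0.0636
finger_force: 33.7
```

To row units: -175 mm / 500 = -0.35, -111 mm / 500 = -0.222.

>>> step_arm:
  rows: [-0.09, -0.056, 0, 0, 0, 0, -0.18, -0.114, 0, 0, 0, 0, -0.27, -0.17, 0, 0, 0, 0, -0.35, -0.222, 0, 0, 0, 0, -0.35, -0.222, 0, 0, 0, 0]

```text
clock: 11.55
eef_pos: [0.4385, 0.227, 0.2962]
ee_rot: [[-0.985, -0.173, -0.003], [-0.173, 0.985, -0.001], [0.003, -0.001, -1.0]]
contact_force: [1.1, -0.4, -0.2]
gripper_width: 0.0637
finger_force: 33.7
```

To row units: -35 mm / 500 = -0.07, -25 mm / 500 = -0.05.

>>> step_arm:
  rows: [0, 0, -0.02, 0, 0, 0, 0, 0, -0.05, 0, 0, 0, 0, 0, -0.07, 0, 0, 0, 0, 0, -0.07, 0, 0, 0, 0, 0, -0.07, 0, 0, 0]

```text
clock: 12.18
eef_pos: [0.4417, 0.2287, 0.2613]
ee_rot: [[-0.985, -0.173, 0.0], [-0.173, 0.985, 0.0], [-0.0, 0.0, -1.0]]
contact_force: [0.8, -0.1, -0.8]
gripper_width: 0.0637
finger_force: 33.7
```

```bash
python3 look.py c large_roll 442 229 86
```

```text
12.275 [441.7 228.6 261.5] [-0.8 -0.4 -1.3]
both [442.1 232.8  77.6] -982
scene [436.3 227.3]
top [438.3 232. ]
```

View pics/c_c.png

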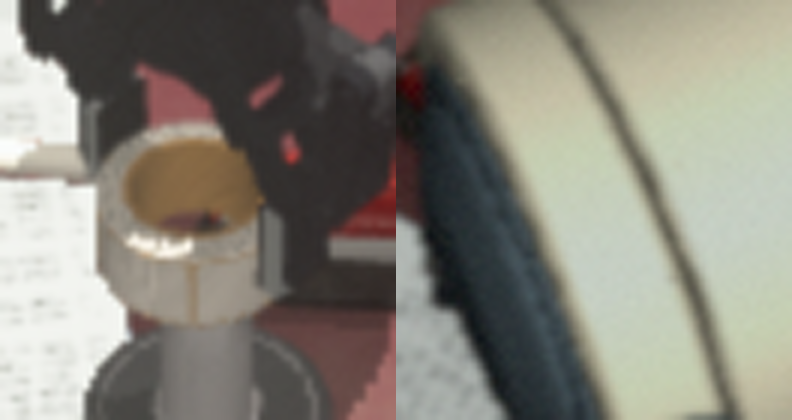

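The wide-hole roll is in the gripper and centred over the thick post: hole at (193,190), post at (207,360), allowing for the lean of the view. Lowering.

To row units: -45 mm / 500 = -0.09, -40 mm / 500 = -0.08.

>>> step_arm:
  rows: [0, 0, -0.02, 0, 0, 0, 0, 0, -0.04, 0, 0, 0, 0, 0, -0.06, 0, 0, 0, 0, 0, -0.08, 0, 0, 0, 0, 0, -0.09, 0, 0, 0]

```text
clock: 12.9
eef_pos: [0.4415, 0.2285, 0.2154]
ee_rot: [[-0.985, -0.173, -0.0], [-0.173, 0.985, -0.0], [0.0, -0.0, -1.0]]
contact_force: [0.2, -0.1, -0.2]
gripper_width: 0.064
finger_force: 33.7
```

To row units: -29 mm / 500 = -0.058, -28 mm / 500 = -0.056.

>>> step_arm:
  rows: [0, 0, -0.02, 0, 0, 0, 0, 0, -0.04, 0, 0, 0, 0, 0, -0.05, 0, 0, 0, 0, 0, -0.056, 0, 0, 0, 0, 0, -0.058, 0, 0, 0]

```text
clock: 13.52
eef_pos: [0.4415, 0.2285, 0.1871]
ee_rot: [[-0.985, -0.173, 0.0], [-0.173, 0.985, -0.0], [-0.0, -0.0, -1.0]]
contact_force: [0.2, 1.1, -1.1]
gripper_width: 0.0634
finger_force: 33.7
```

>>> step_arm:
  rows: [0, 0, 0, 0, 0, 0, 0, 0, 0, 0, 0, 0, 0, 0, 0, 0, 0, 0, 0, 0, 0, 0, 0, 0, 0, 0, 0, 0, 0, 0]
  claw: 78

```text
clock: 14.15
eef_pos: [0.4415, 0.2285, 0.1872]
ee_rot: [[-0.985, -0.173, 0.0], [-0.173, 0.985, 0.0], [-0.0, 0.0, -1.0]]
contact_force: [0.6, 0.3, 0.5]
gripper_width: 0.0779
finger_force: 0.0
```

To row units: 160 mm / 500 = 0.32, 150 mm / 500 = 0.3.

>>> step_arm:
  rows: [0, 0, 0.04, 0, 0, 0, 0, 0, 0.12, 0, 0, 0, 0, 0, 0.22, 0, 0, 0, 0, 0, 0.3, 0, 0, 0, 0, 0, 0.32, 0, 0, 0]

```text
clock: 14.78
eef_pos: [0.4418, 0.2287, 0.3495]
ee_rot: [[-0.985, -0.173, 0.004], [-0.173, 0.985, 0.001], [-0.004, 0.001, -1.0]]
contact_force: [0.1, 1.2, -0.5]
gripper_width: 0.0781
finger_force: 0.0
```

To row units: 214.5 mm / 500 = 0.429, 180 mm / 500 = 0.36.

>>> step_arm:
  rows: [0.09, -0.02, 0, 0, 0, 0, 0.18, -0.04, 0, 0, 0, 0, 0.27, -0.06, 0, 0, 0, 0, 0.36, -0.08, 0, 0, 0, 0, 0.429, -0.097, 0, 0, 0, 0]
  claw: 70

```text
clock: 15.4
eef_pos: [0.6574, 0.1794, 0.3458]
ee_rot: [[-0.985, -0.173, -0.001], [-0.173, 0.985, -0.0], [0.001, -0.0, -1.0]]
contact_force: [-0.3, 0.6, 0.1]
gripper_width: 0.0703
finger_force: 0.0
```

To row units: -80 mm / 500 = -0.16, -60 mm / 500 = -0.12.

>>> step_arm:
  rows: [0, 0, -0.06, 0, 0, 0, 0, 0, -0.12, 0, 0, 0, 0, 0, -0.16, 0, 0, 0, 0, 0, -0.16, 0, 0, 0, 0, 0, -0.16, 0, 0, 0]

```text
clock: 16.02
eef_pos: [0.6561, 0.1801, 0.2676]
ee_rot: [[-0.985, -0.173, 0.0], [-0.173, 0.985, 0.0], [-0.0, 0.0, -1.0]]
contact_force: [-0.4, 0.6, 0.3]
gripper_width: 0.0699
finger_force: 0.0
```

```bash
python3 look.py d large_roll 442 229 8
python3 - <<'E'
from fit import *
G={n:grads(cv2.imread(f"pics/{n}_d.png")) for n in C}
for k,p in(("small_keeper",(.656,.180,0)),("large_keeper",(.475,.110,0)),("small_roll",(.3717,.3318,.008))):print(k,fit(k,p,G,free=False,rad=.008)[0].round(1))
E
```

```text
16.125 [656.2 180.1 268.1] [ 0.1  0.8 -0.3]
both [440.1 227.    9.9] -1429
scene [440.3 228.5]
top [441.3 225.4]
small_keeper [655.9 180. ]
large_keeper [475.4 110.2]
small_roll [372.7 332.2]
```

View pics/c_d.png

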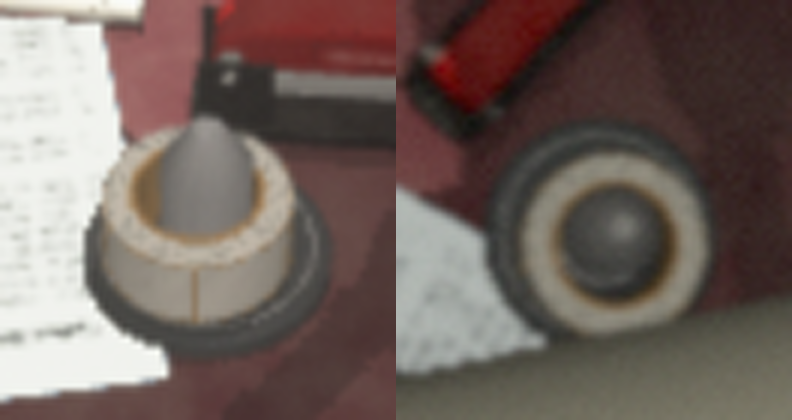

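The large roll is down on the thick base: hole round the post at crop (200,185) and (615,240), z≈10 mm. Now the small grey keeper at (656,180), which is directly below the gripper.

To row units: -87 mm / 500 = -0.174, -80 mm / 500 = -0.16.

>>> step_arm:
  rows: [0, 0, -0.06, 0, 0, 0, 0, 0, -0.12, 0, 0, 0, 0, 0, -0.16, 0, 0, 0, 0, 0, -0.174, 0, 0, 0, 0, 0, -0.174, 0, 0, 0]

```text
clock: 16.75
eef_pos: [0.6562, 0.1801, 0.1805]
ee_rot: [[-0.985, -0.173, 0.0], [-0.173, 0.985, 0.0], [-0.0, -0.0, -1.0]]
contact_force: [0.4, 0.0, -0.1]
gripper_width: 0.07
finger_force: 0.0
```

>>> step_arm:
  rows: [0, 0, 0, 0, 0, 0, 0, 0, 0, 0, 0, 0, 0, 0, 0, 0, 0, 0, 0, 0, 0, 0, 0, 0, 0, 0, 0, 0, 0, 0]
  claw: 25

```text
clock: 17.38
eef_pos: [0.6563, 0.1801, 0.1813]
ee_rot: [[-0.985, -0.173, 0.002], [-0.173, 0.985, 0.0], [-0.002, -0.0, -1.0]]
contact_force: [-1.1, -0.5, 6.5]
gripper_width: 0.0362
finger_force: 29.6
```

>>> step_arm:
  rows: [0, 0, 0, 0, 0, 0, 0, 0, 0, 0, 0, 0, 0, 0, 0, 0, 0, 0, 0, 0, 0, 0, 0, 0, 0, 0, 0, 0, 0, 0]

```text
clock: 18.0
eef_pos: [0.6563, 0.1801, 0.1813]
ee_rot: [[-0.985, -0.173, 0.002], [-0.173, 0.985, 0.0], [-0.002, -0.0, -1.0]]
contact_force: [-1.1, -0.3, 7.6]
gripper_width: 0.036
finger_force: 29.6
```

To row units: 140 mm / 500 = 0.28, 110 mm / 500 = 0.22.

>>> step_arm:
  rows: [0, 0, 0.04, 0, 0, 0, 0, 0, 0.12, 0, 0, 0, 0, 0, 0.22, 0, 0, 0, 0, 0, 0.28, 0, 0, 0, 0, 0, 0.28, 0, 0, 0]

```text
clock: 18.62
eef_pos: [0.6565, 0.1802, 0.3245]
ee_rot: [[-0.985, -0.173, 0.006], [-0.173, 0.985, 0.001], [-0.006, 0.0, -1.0]]
contact_force: [-0.3, 0.5, -0.2]
gripper_width: 0.0359
finger_force: 30.5
```

To row units: -240 mm / 500 = -0.48, -190 mm / 500 = -0.38.

>>> step_arm:
  rows: [-0.08, 0.042, 0, 0, 0, 0, -0.18, 0.096, 0, 0, 0, 0, -0.28, 0.15, 0, 0, 0, 0, -0.38, 0.202, 0, 0, 0, 0, -0.48, 0.256, 0, 0, 0, 0]

```text
clock: 19.25
eef_pos: [0.4141, 0.3084, 0.3203]
ee_rot: [[-0.985, -0.173, -0.0], [-0.173, 0.985, -0.0], [0.0, 0.0, -1.0]]
contact_force: [0.6, 0.6, -0.2]
gripper_width: 0.036
finger_force: 30.5
```

To row units: -50 mm / 500 = -0.1, -44.5 mm / 500 = -0.089.

>>> step_arm:
  rows: [-0.089, 0.047, 0, 0, 0, 0, -0.089, 0.047, -0.04, 0, 0, 0, -0.089, 0.047, -0.08, 0, 0, 0, -0.089, 0.047, -0.1, 0, 0, 0, -0.089, 0.047, -0.1, 0, 0, 0]

```text
clock: 19.88
eef_pos: [0.3714, 0.3314, 0.2699]
ee_rot: [[-0.985, -0.173, -0.001], [-0.173, 0.985, -0.001], [0.001, -0.001, -1.0]]
contact_force: [0.9, 1.0, -0.3]
gripper_width: 0.036
finger_force: 30.5
```

```bash
python3 look.py e small_keeper 372 331.5 89
```

```text
19.975 [371.7 331.5 270.6] [-0.   0.2 -1. ]
both [378.  343.5  85.1] -463
scene [375.7 339.3]
top [384.  343.5]
```

View pics/c_e.png

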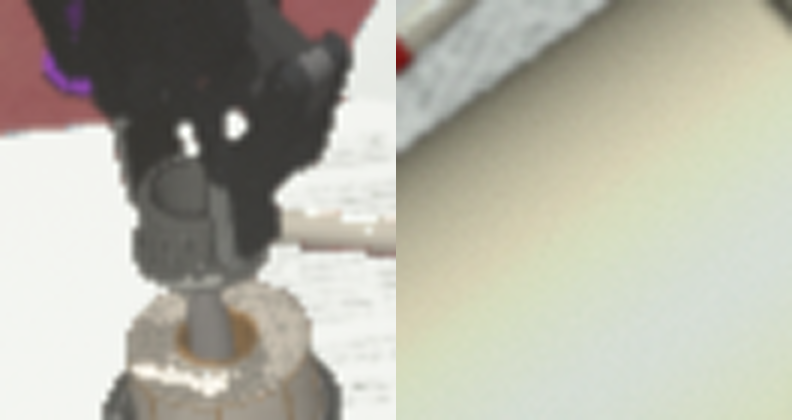

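The keeper is held flange down at crop (201,250), above the post tip at (210,300), and aligned. Lowering onto the roll.

To row units: -38 mm / 500 = -0.076, -34 mm / 500 = -0.068.

>>> step_arm:
  rows: [0, 0, -0.016, 0, 0, 0, 0, 0, -0.032, 0, 0, 0, 0, 0, -0.05, 0, 0, 0, 0, 0, -0.068, 0, 0, 0, 0, 0, -0.076, 0, 0, 0]

```text
clock: 20.6
eef_pos: [0.3713, 0.3315, 0.2314]
ee_rot: [[-0.985, -0.173, -0.001], [-0.173, 0.985, -0.001], [0.001, -0.0, -1.0]]
contact_force: [0.4, 0.3, -1.9]
gripper_width: 0.0357
finger_force: 30.5
```

To row units: -3.5 mm / 500 = -0.007, -3 mm / 500 = -0.006.

>>> step_arm:
  rows: [0, 0, -0.002, 0, 0, 0, 0, 0, -0.004, 0, 0, 0, 0, 0, -0.006, 0, 0, 0, 0, 0, -0.007, 0, 0, 0, 0, 0, -0.007, 0, 0, 0]

```text
clock: 21.22
eef_pos: [0.3715, 0.3315, 0.2287]
ee_rot: [[-0.985, -0.173, 0.0], [-0.173, 0.985, 0.0], [-0.0, 0.0, -1.0]]
contact_force: [0.3, -0.2, -0.4]
gripper_width: 0.0357
finger_force: 30.5
```

>>> step_arm:
  rows: [0, 0, 0, 0, 0, 0, 0, 0, 0, 0, 0, 0, 0, 0, 0, 0, 0, 0, 0, 0, 0, 0, 0, 0, 0, 0, 0, 0, 0, 0]
  claw: 65

```text
clock: 21.85
eef_pos: [0.3715, 0.3315, 0.2287]
ee_rot: [[-0.985, -0.173, 0.0], [-0.173, 0.985, 0.0], [-0.0, 0.0, -1.0]]
contact_force: [-0.3, -0.3, -0.5]
gripper_width: 0.0649
finger_force: 0.0
```

To row units: 130 mm / 500 = 0.26, 120 mm / 500 = 0.24.

>>> step_arm:
  rows: [0, 0, 0.04, 0, 0, 0, 0, 0, 0.1, 0, 0, 0, 0, 0, 0.18, 0, 0, 0, 0, 0, 0.24, 0, 0, 0, 0, 0, 0.26, 0, 0, 0]

```text
clock: 22.48
eef_pos: [0.3716, 0.3317, 0.3602]
ee_rot: [[-0.985, -0.173, 0.002], [-0.173, 0.985, 0.002], [-0.002, 0.001, -1.0]]
contact_force: [-0.2, -0.1, -1.1]
gripper_width: 0.0647
finger_force: 0.0
```

To row units: -221 mm / 500 = -0.442, -180 mm / 500 = -0.36.

>>> step_arm:
  rows: [0.04, -0.084, 0, 0, 0, 0, 0.084, -0.176, 0, 0, 0, 0, 0.126, -0.268, 0, 0, 0, 0, 0.168, -0.36, 0, 0, 0, 0, 0.208, -0.442, 0, 0, 0, 0]
  claw: 80

```text
clock: 23.1
eef_pos: [0.4758, 0.1088, 0.3579]
ee_rot: [[-0.985, -0.173, -0.001], [-0.173, 0.985, -0.0], [0.001, 0.0, -1.0]]
contact_force: [1.2, 1.0, -0.8]
gripper_width: 0.0801
finger_force: 0.0
```

To row units: -90 mm / 500 = -0.18, -60 mm / 500 = -0.12.

>>> step_arm:
  rows: [0, 0, -0.06, 0, 0, 0, 0, 0, -0.12, 0, 0, 0, 0, 0, -0.18, 0, 0, 0, 0, 0, -0.18, 0, 0, 0, 0, 0, -0.18, 0, 0, 0]

```text
clock: 23.72
eef_pos: [0.4756, 0.1106, 0.2691]
ee_rot: [[-0.985, -0.173, 0.0], [-0.173, 0.985, -0.0], [-0.0, -0.0, -1.0]]
contact_force: [0.1, 0.5, -0.3]
gripper_width: 0.0799
finger_force: 0.0
```

```bash
python3 look.py f small_keeper 372 332 46
```

```text
23.825 [475.8 110.6 269.6] [-0.2  0.3 -0.1]
both [370.2 330.7  46. ] -1312
scene [369.2 331.4]
top [370.9 330.8]
```

View pics/c_f.png

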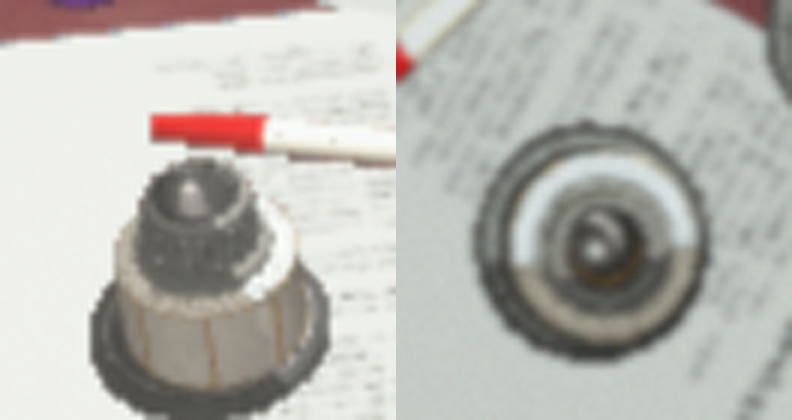

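The small keeper sits flat on the small roll: hub at crop (197,215) and (600,240), z=46.0 mm. Now the large keeper.

To row units: -89 mm / 500 = -0.178, -80 mm / 500 = -0.16.

>>> step_arm:
  rows: [0, 0, -0.06, 0, 0, 0, 0, 0, -0.12, 0, 0, 0, 0, 0, -0.16, 0, 0, 0, 0, 0, -0.178, 0, 0, 0, 0, 0, -0.178, 0, 0, 0]
  claw: 80

```text
clock: 24.45
eef_pos: [0.4756, 0.1106, 0.18]
ee_rot: [[-0.985, -0.173, 0.0], [-0.173, 0.985, 0.0], [-0.0, -0.0, -1.0]]
contact_force: [0.7, 0.7, 0.7]
gripper_width: 0.0802
finger_force: 0.0
```

>>> step_arm:
  rows: [0, 0, 0, 0, 0, 0, 0, 0, 0, 0, 0, 0, 0, 0, 0, 0, 0, 0, 0, 0, 0, 0, 0, 0, 0, 0, 0, 0, 0, 0]
  claw: 40

```text
clock: 25.08
eef_pos: [0.4757, 0.1106, 0.1808]
ee_rot: [[-0.985, -0.174, 0.002], [-0.174, 0.985, 0.0], [-0.002, -0.0, -1.0]]
contact_force: [-2.0, 0.1, 12.7]
gripper_width: 0.0528
finger_force: 28.9
```

To row units: 120 mm / 500 = 0.24, 100 mm / 500 = 0.2.

>>> step_arm:
  rows: [0, 0, 0, 0, 0, 0, 0, 0, 0.04, 0, 0, 0, 0, 0, 0.12, 0, 0, 0, 0, 0, 0.2, 0, 0, 0, 0, 0, 0.24, 0, 0, 0]

```text
clock: 25.7
eef_pos: [0.4756, 0.1106, 0.3022]
ee_rot: [[-0.985, -0.173, 0.003], [-0.173, 0.985, 0.0], [-0.003, -0.0, -1.0]]
contact_force: [-1.4, -0.0, -1.7]
gripper_width: 0.0527
finger_force: 32.3
```

To row units: 118 mm / 500 = 0.236, 80 mm / 500 = 0.16.

>>> step_arm:
  rows: [-0.022, 0.08, 0, 0, 0, 0, -0.044, 0.16, 0, 0, 0, 0, -0.067, 0.236, 0, 0, 0, 0, -0.067, 0.236, -0.04, 0, 0, 0, -0.067, 0.236, -0.076, 0, 0, 0]

```text
clock: 26.32
eef_pos: [0.4417, 0.2291, 0.2619]
ee_rot: [[-0.985, -0.175, 0.001], [-0.175, 0.985, 0.0], [-0.001, 0.0, -1.0]]
contact_force: [0.5, 0.1, -0.6]
gripper_width: 0.0526
finger_force: 32.2
```

>>> step_arm:
  rows: [0, 0, 0, 0, 0, 0, 0, 0, 0, 0, 0, 0, 0, 0, 0, 0, 0, 0, 0, 0, 0, 0, 0, 0, 0, 0, 0, 0, 0, 0]

```text
clock: 26.95
eef_pos: [0.442, 0.2285, 0.2619]
ee_rot: [[-0.985, -0.173, 0.0], [-0.173, 0.985, 0.0], [-0.0, 0.0, -1.0]]
contact_force: [0.0, -0.3, -0.6]
gripper_width: 0.0523
finger_force: 32.2
```

```bash
python3 look.py g large_keeper 442 228.5 81
```

```text
27.05 [442.  228.5 261.8] [ 0.5  1.3 -1.6]
both [431.5 225.8  87.5] -847
scene [435.6 231.5]
top [430.  223.1]
```

View pics/c_g.png

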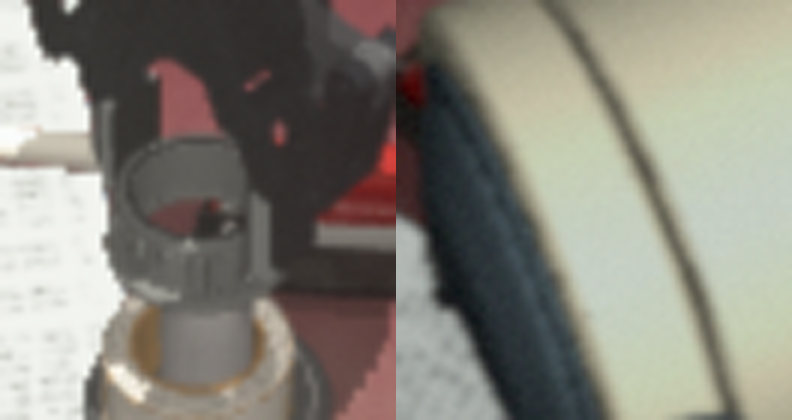

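The large keeper is held level at crop (193,260), about 1–2 mm left of the post axis (about 198 at that height). Lowering with a 1 mm trim.

To row units: -38 mm / 500 = -0.076, -34 mm / 500 = -0.068.

>>> step_arm:
  rows: [0.002, -0.001, -0.016, 0, 0, 0, 0.002, -0.001, -0.032, 0, 0, 0, 0.002, -0.001, -0.05, 0, 0, 0, 0.002, -0.001, -0.068, 0, 0, 0, 0.002, -0.001, -0.076, 0, 0, 0]

```text
clock: 27.68
eef_pos: [0.4428, 0.228, 0.2229]
ee_rot: [[-0.985, -0.173, -0.001], [-0.173, 0.985, -0.0], [0.001, -0.0, -1.0]]
contact_force: [-0.1, 1.2, -0.6]
gripper_width: 0.0532
finger_force: 32.2
```

To row units: -4 mm / 500 = -0.008, -3 mm / 500 = -0.006.

>>> step_arm:
  rows: [0, 0, -0.002, 0, 0, 0, 0, 0, -0.004, 0, 0, 0, 0, 0, -0.006, 0, 0, 0, 0, 0, -0.008, 0, 0, 0, 0, 0, -0.008, 0, 0, 0]

```text
clock: 28.3
eef_pos: [0.443, 0.228, 0.2197]
ee_rot: [[-0.985, -0.173, 0.0], [-0.173, 0.985, 0.0], [-0.0, 0.0, -1.0]]
contact_force: [0.5, -0.6, -0.1]
gripper_width: 0.053
finger_force: 32.2
```

Release, rise, and move the arm aside for a final look.

>>> step_arm:
  rows: [0, 0, 0, 0, 0, 0, 0, 0, 0, 0, 0, 0, 0, 0, 0, 0, 0, 0, 0, 0, 0, 0, 0, 0, 0, 0, 0, 0, 0, 0]
  claw: 75

```text
clock: 28.92
eef_pos: [0.443, 0.228, 0.2197]
ee_rot: [[-0.985, -0.173, -0.0], [-0.173, 0.985, -0.0], [0.0, -0.0, -1.0]]
contact_force: [-0.3, -0.5, 0.2]
gripper_width: 0.0747
finger_force: 0.0
```

To row units: 130 mm / 500 = 0.26, 120 mm / 500 = 0.24.

>>> step_arm:
  rows: [0, 0, 0.04, 0, 0, 0, 0, 0, 0.1, 0, 0, 0, 0, 0, 0.18, 0, 0, 0, 0, 0, 0.24, 0, 0, 0, 0, 0, 0.26, 0, 0, 0]

```text
clock: 29.55
eef_pos: [0.4432, 0.2281, 0.3512]
ee_rot: [[-0.985, -0.173, 0.002], [-0.173, 0.985, 0.001], [-0.003, 0.0, -1.0]]
contact_force: [-1.3, 0.0, 0.1]
gripper_width: 0.0751
finger_force: 0.0
```

To row units: -150 mm / 500 = -0.3, -120 mm / 500 = -0.24.

>>> step_arm:
  rows: [0.06, -0.08, 0, 0, 0, 0, 0.12, -0.16, 0, 0, 0, 0, 0.18, -0.24, 0, 0, 0, 0, 0.22, -0.3, 0, 0, 0, 0, 0.22, -0.3, 0, 0, 0, 0]

```text
clock: 30.18
eef_pos: [0.5539, 0.0761, 0.3486]
ee_rot: [[-0.985, -0.171, -0.001], [-0.171, 0.985, -0.0], [0.001, -0.0, -1.0]]
contact_force: [0.1, -0.0, -0.1]
gripper_width: 0.0747
finger_force: 0.0
```

To row units: -60 mm / 500 = -0.12, -30 mm / 500 = -0.06.

>>> step_arm:
  rows: [0.06, -0.06, 0, 0, 0, 0, 0.12, -0.12, 0, 0, 0, 0, 0.12, -0.12, 0, 0, 0, 0, 0.12, -0.12, 0, 0, 0, 0, 0.12, -0.12, 0, 0, 0, 0]

```text
clock: 30.8
eef_pos: [0.6122, 0.0191, 0.3494]
ee_rot: [[-0.985, -0.174, -0.001], [-0.174, 0.985, 0.0], [0.001, 0.0, -1.0]]
contact_force: [0.3, -0.3, 1.1]
gripper_width: 0.0747
finger_force: 0.0
```

```bash
python3 look.py h large_keeper 442 228.5 38
python3 - <<'E'
import cv2,numpy as np
o=[cv2.resize(cv2.imread(f"pics/{n}_h.png")[y:y+133,x:x+133],None,fx=3,fy=3,interpolation=cv2.INTER_CUBIC) for n,x,y in(("scene",245,160),("top",275,160))]
cv2.imwrite("pics/fin.png",np.hstack(o))
E
```

```text
30.9 [612.4  18.8 349.7] [ 0.1  0.2 -0.3]
both [445.9 232.6  32.6] -1180
scene [442.3 228.7]
top [438.2 227.7]
```

View pics/fin.png

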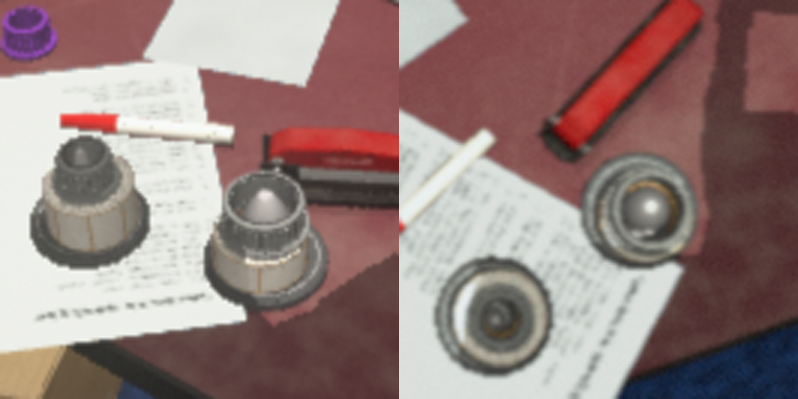

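Both stacks look right, and the stapler hasn't moved. The large keeper's fit is weak because its flange nearly matches the roll's outline, so I'll check it enlarged.

Run:
```python
from fit import *
G={n:grads(cv2.imread(f"pics/{n}_h.png")) for n in C}
M["hub"]=[[ring(21,26)],[ring(27,26)]]
for z in(.038,.032,.044):
  print(z,fit("hub",(.442,.2285,z),G,free=False,rad=.01),[fit("hub",(.442,.2285,z),G,(n,),False,.01)[0].round(1) for n in C])
```

```text
0.038 (array([442.39757416, 228.86571268]), np.float32(-781.0346)) [array([442.3, 228.7]), array([443.7, 225.8])]
0.032 (array([446.58116242, 232.73936774]), np.float32(-763.2965)) [array([445.9, 233.2]), array([444.1, 225.1])]
0.044 (array([437.75241683, 225.16211868]), np.float32(-740.248)) [array([438.5, 224.1]), array([443.5, 226.6])]
```

View pics/c_h.png

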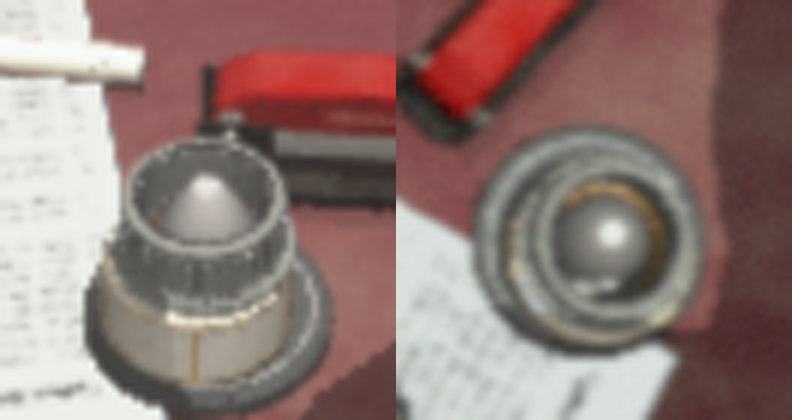

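The large keeper sits flat on its roll: hub rim level at crop (207,195), best fit z=38 mm at (442,229). Handing in.

```bash
python3 -c "
from station import robot
print(robot.finish_job())"
```

```text
the job is handed in; nothing more can be done
None
```

Job handed in at about 31 s: both rolls are on their matching posts with their keepers flat on top, everything is released, and the stapler was left where it lay.

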